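# Dial open the strongbox padlock and take it off the hasp

## Task

Open the red dial padlock on the strongbox: turn its dial clockwise until the index clicks in at the yellow dot, without running on past it, then back anticlockwise until it clicks in at the light-blue dot, and pull the shackle straight out of the case to its stop. Then lift the open padlock off the hasp and hold it up still in the gripper, all of it at least 5 cm above the box's lid; finish while holding it there, the shackle still pulled out, and leave the tape, the spark plug and the carton beside the box where they lie.

Things in the scene. Friction and masses are not known exactly. Their poses are not given: they have to be found in the camera images.
- strongbox: Low blue-grey steel strongbox, 156 deep (x) by 240 wide (y) mm, lid top 75 mm above the bench, bolted down, lid shut. Origin: centre of its underside; x points from front (hasp) to back, z up. The padlock lies on the lid at the front in a steel guard: 2 mm floor, side walls 18 mm and rear lip 11 mm above the lid, about 2 mm play round the case.
- hasp (a point): Centre of the hole in the two hasp lugs at the box's front edge (one of the box, one of the lid): 3 mm plates, 26 mm wide, 27 mm above the lid, 14 mm hole. The shackle's short leg passes through it, so the locked padlock cannot be lifted. With the shackle at its stop the leg's end is 7 mm clear and the lock lifts straight up.
- padlock: Red dial padlock, loose, on its back, dial up, shackle to the box's front. Case 72 (x) by 68 (y) by 26 mm thick, lock 0.3 to 0.4 kg. Origin: centre of the case's underside (77 mm above the bench at first); x points from shackle end to foot (parallel to the box's x), z out through the dial. Black face, 12 marks 30 degrees apart at 28 mm radius; 12 o'clock is +x.
- yellow_dot (a point): The yellow dot on the padlock's face, 6 mm wide, at 1 o'clock (30 degrees clockwise from the padlock's +x, seen from above): the first number. The inner wheel must not be carried past it by more than about 12 degrees. If it is, turn the dial anticlockwise until the index is over 170 degrees short of this dot, then come up clockwise again.
- blue_dot (a point): The light-blue dot on the padlock's face, 6 mm wide, at 10 o'clock (60 degrees anticlockwise from the padlock's +x): the second number. The index must be within about 7 degrees of it for the shackle to come out, which the notch gives when the dial is let go. The other ten marks are white ticks.
- dial_grip (a point): Centre of the dial knob's top face, on the dial's axis, 52 mm above the padlock's underside. Knob: knurled aluminium cylinder, 37 mm diameter, 21 mm tall, on a black skirt of 46 mm diameter, 5 mm thick; grip it from above at any yaw. The index is a white line on the skirt, with a red line the same way on the knob's top.
- dial (a joint): Where the index points, rad, growing clockwise from above: 0 = 12 o'clock, yellow 0.524, blue -1.047. Endless; a notch at each of 12 marks draws the free dial in from 12 degrees off; passing one takes 0.12 N m. Starts 60 to 150 degrees short of yellow. Turning clockwise the dial picks up an inner wheel and carries it along; turned back up to 150 degrees it leaves it there.
- shackle_crown (a point): Middle of the shackle's crown bar, on its centre line, 13 mm above the padlock's underside. The shackle is a U of 9 mm round steel, 49 mm wide outside, 31 inside; shut, the bar is 83.5 mm from the case's centre towards -x, with 34 mm free between bar and lugs. The bar is straight for 18 mm along the padlock's y and overhangs the box's front: nothing is under it.
- shackle (a joint): How far the shackle is pulled out of the case along the padlock's -x, m: 0 shut, 0.024 at its stop, where it stays captive; locked it gives about 1 mm. Unlocked it takes 2 to 4 N and stays where it is left; the case cannot follow, for it bears on the lugs. The lock can hang from it: pinch across the bar, one finger inside the U, or across both legs.
- padlock_foot (a point): Middle of the padlock's foot, the end face of the case away from the shackle, 36 mm from the case's centre; the lowest point when the open lock hangs from its shackle, then about 144 mm below the bar.
- tape_roll: Roll of blue tape lying on the bench, 64x77 mm, 19 mm high; origin at its underside. Leave alone.
- spark_plug: Spark plug lying on the bench, 73x24 mm, 21 mm high; origin at its underside. Leave alone.
- plug_carton: Small carton standing on the bench, 48x84 mm, 50 mm high; origin at its underside. Leave alone.

How it is judged:
On the way, in this order (a step that is already met when the one before it is completed fails the run):
1. the dial's index has come to the yellow dot ((value of joint dial between 0.3036 and 0.7436 rad or value of joint dial between 6.5868 and 7.0268 rad or value of joint dial between -5.9796 and -5.5396 rad)), for 0.1 s.
2. the dial's index rests in the notch at the light-blue dot ((value of joint dial between -1.1772 and -0.9172 rad or value of joint dial between 5.106 and 5.366 rad or value of joint dial between -7.4604 and -7.2004 rad)), for 0.2 s.
3. the shackle is pulled out while the case still lies in its guard (value of joint shackle above 0.018 m and height (world z) of padlock below 0.095 m), for 0.1 s.
At the end, for the whole second after the job is handed in: The gripper holds the padlock up and still: case, foot and shackle bar all at least 50 mm above the lid (125 mm above the bench), moving less than 60 mm/s, touching the box nowhere, shackle out by at least 15 mm, and tape, spark plug and carton within 30 mm of where they lay (value of joint shackle above 0.015 m and height (world z) of each of padlock, padlock_foot, shackle_crown above 0.125 m and contact force between padlock and the fingers above 1 N and contact force between padlock and strongbox below 0.1 N and linear speed of padlock below 0.06 m/s and distance of each of tape_roll, spark_plug, plug_carton from where it was at the start of the episode below 0.03 m); the arm keeps its last pose, push and grip.
It fails at once if the roll of tape is knocked out of its place (distance of tape_roll from where it was at the start of the episode above 0.03 m).
It fails at once if the spark plug is knocked out of its place (distance of spark_plug from where it was at the start of the episode above 0.03 m).
It fails at once if the small carton is knocked out of its place (distance of plug_carton from where it was at the start of the episode above 0.03 m).
It also fails if it takes over 54 s, if anything falls off the work surface, if the arm or the gripper's body presses on something with over 40 N, if the wrist force passes 120 N, or if a joint passes its speed limit or range.

## Robot

A 6-joint arm with a two-finger parallel gripper is mounted at the origin on a cart in front of the work surface, level with it; the furniture and walls round the work are solid. World frame = base frame: x ahead of the robot, y to its left, z up, the work surface at z = 0. Lengths are in m, angles in rad, forces in N, time in s.
With the tool pointing down it reaches from about 0.25 to 0.85 m from the base axis. Payload 12.5 kg.
Tool frame: the origin (TCP) lies at the very end of the fingers, on their centre line; the grasp point (between the pads) lies 19 mm behind it; z points along the fingers, x is the direction in which the jaws open and shut, and the axes are right-handed (so a half turn about z gives the same grasp; the last joint's range is limited). The gripper opens to 93 mm and grips with 3 to 60 N. Pads are 15 mm wide; open, the fingers measure 128 mm over their backs; the gripper's body (75 mm by 188 mm) begins 65 mm behind the grasp point.
Start: joints at [1.02, 0.351, 1.652, -0, 1.139, -0.085], TCP at [0.247, 0.491, 0.219] pointing down, gripper open.
Joint ranges: [-2.75, 2.75], [-0.79, 2.1], [0.01, 2.65], [-1.57, 4.71], [0.07, 3.14], [-2.87, 2.87]. Speed limits (rad/s): [2.22, 2.22, 2.79, 3.14, 3.14, 3.14].

## Interface

Orientations are given as a unit quaternion [w, x, y, z].
In Python, from cell import * gives the robot as it stands.
- The arm moves only by the tool step_arm, never from a script. Its argument "commands" is one flat list of numbers, 5 for each row, row after row: the finger opening in mm, from 0 to 93, then the shift along the tool's x, y, z in mm, then the turn about the tool's z in degrees. In form: [hand, dx, dy, dz, turn, hand, dx, dy, dz, turn, ...]. A call has 1 to 10 rows; each row is the pose to reach, as a shift and turn from the pose commanded when the call began, along the tool's axes at that moment; what a row does not reach only later rows make up. A row lasts 1/8 s, in which the tool goes at most 62.5 mm and 10.7 degrees, less where a joint would pass 70% of its speed; a pose out of reach is approached as far as the arm can. A call with a gripper value outside its range is refused whole. The fingers move at their own pace and stop on an object; "force" is the grip in N (left out, the last holds). Time passes only in rows, so rows that repeat a pose let the fingers close. It gives the time, the measured TCP pose, the force and the opening at its end, in the units of the state.
- observe(): the state, without advancing time (a new reading comes with each control period).
- capture(name): name is "side" or "top"; returns a dict with "frame" (480x640x3 uint8, red, green, blue), "fov_y" (degrees; the focal length in pixels is half the picture's height over the tangent of half this angle, whatever the lens; pixels are square), "cx", "cy" (the principal point, pixels), "world_from_camera" (4x4, takes a point from camera to world coordinates). Camera axes: x right, y down, z forward; pixel columns grow to the right and rows downward; lengths in m; the calibration is good to about 2 mm. A picture is of the moment at which its call begins. There is no depth.
- sign_off(): hands the job in, once; it reports no verdict.
The state is a dict: "time": time; "qpos": joint angles; "qvel": joint speeds; "joint_efforts": joint torques, N m; "tcp_pos": TCP position; "ee_rot": TCP orientation; "force": force on the tool from outside, world axes, zero at the start; "wrist_torque": the same for the moment, N m; "width": finger opening in m.
Only numpy, scipy, OpenCV 4.12 (cv2) and the standard library are available. Lean on these libraries where they do the work, as an engineer would, in place of code of your own. Each camera call takes 0.05 s, during which the arm holds its last target. There are 200 camera calls.

## Working session

There is one attempt and no reset: what is moved stays moved. The work goes in short steps, Python scripts to look and compute and a tool call to move; the robot and the scene stay as the last step left them, time stands still between calls to the robot, and variables do not carry over. Pictures are saved under pics/ and viewed, about 8 in all and at most 12, crops included, and the job is handed in when it is done.

Besides the shell and the picture viewer there is one more tool, called as name(argument=value, ...) on one line, values as JSON. step_arm: Moves the arm, as the interface text tells. Its arguments: {"type":"object","properties":{"commands":{"type":"array","items":{"type":"number"}},"force":{"type":"number"}},"required":["commands"]}

```bash
mkdir -p pics; cat > h.py <<'E'
from cell import *
import numpy as np, cv2
def save(cam,name,crop=None,scale=1):
    c=capture(cam); f=c["frame"][:,:,::-1].copy()
    if crop: x0,y0,x1,y1=crop; f=f[y0:y1,x0:x1]
    f=cv2.resize(f,None,fx=scale,fy=scale,interpolation=cv2.INTER_CUBIC)
    cv2.imwrite("pics/"+name,f); np.savez("pics/"+name+".npz",**c); return c
def w(c,u,v,z):
    f=240/np.tan(np.radians(float(c["fov_y"]))/2); T=c["world_from_camera"]
    d=T[:3,:3]@np.array([(u-c["cx"])/f,(v-c["cy"])/f,1]); o=T[:3,3]
    return o+d*(z-o[2])/d[2]
def px(c,p):
    f=240/np.tan(np.radians(float(c["fov_y"]))/2); q=np.linalg.inv(c["world_from_camera"])@np.append(p,1)
    return q[0]/q[2]*f+c["cx"],q[1]/q[2]*f+c["cy"]
E
python3 - <<'E'
from h import *
for n in("top","side"):
    c=save(n,n+"0.png"); print(n,c["fov_y"],c["cx"],c["cy"],c["world_from_camera"].round(3).tolist())
print(observe())
E
```

```text
top 44.54420357646777 323.3898683884962 245.60263551870122 [[0.013, -0.995, 0.095, 0.308], [-1.0, -0.012, 0.004, 0.252], [-0.003, -0.095, -0.996, 1.207], [0.0, 0.0, 0.0, 1.0]]
side 45.680606185109205 327.1929198743379 240.5982962465518 [[0.971, -0.127, 0.205, 0.214], [-0.241, -0.51, 0.825, -0.671], [-0.001, -0.85, -0.526, 0.676], [0.0, 0.0, 0.0, 1.0]]
{'time': 0.1, 'qpos': array([ 1.02037517e+00,  3.51171221e-01,  1.65231495e+00, -1.31966217e-06,
        1.13908865e+00, -8.45867065e-02]), 'qvel': array([-1.53461179e-04, -1.48343484e-03,  5.21944946e-05,  2.59875133e-04,
       -2.00707903e-04, -1.79921652e-04]), 'joint_efforts': array([ 2.23284951e-03, -4.98027492e+01, -2.85708350e+01,  7.01269205e-02,
        2.38897442e-02, -3.79018587e-06]), 'tcp_pos': array([0.24686371, 0.49116629, 0.21817852]), 'ee_rot': array([ 2.22016493e-04,  8.51224897e-01,  5.24800851e-01, -4.38030071e-04]), 'force': array([-0.38222812, -0.4707089 , -0.00404158]), 'wrist_torque': array([-0.01036635, -0.00106461,  0.06510635]), 'width': 0.0930254120592771}
```

View pics/top0.png

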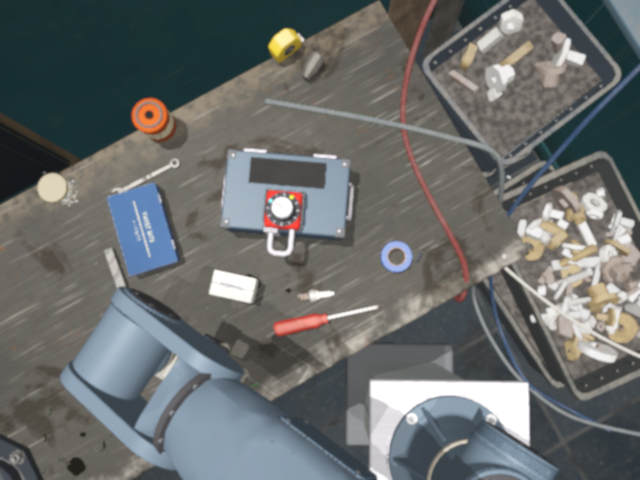

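View pics/side0.png

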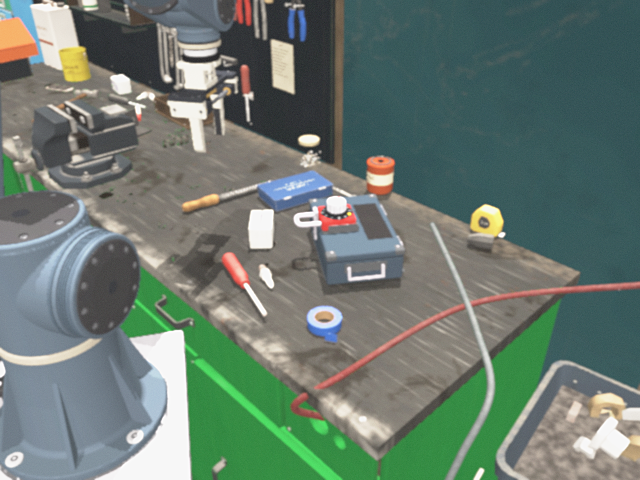

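Top view: the box is at about (288,195), the knob at (283,208) and the shackle bar at (281,252). The carton is at (234,287), the plug at (318,295) and the tape at (396,256). Next I'll zoom in on the lock.

```bash
python3 - <<'E'
from h import *
c=save("top","top1.png",(210,140,370,265),5)
E
```

```text
(no output)
```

View pics/top1.png

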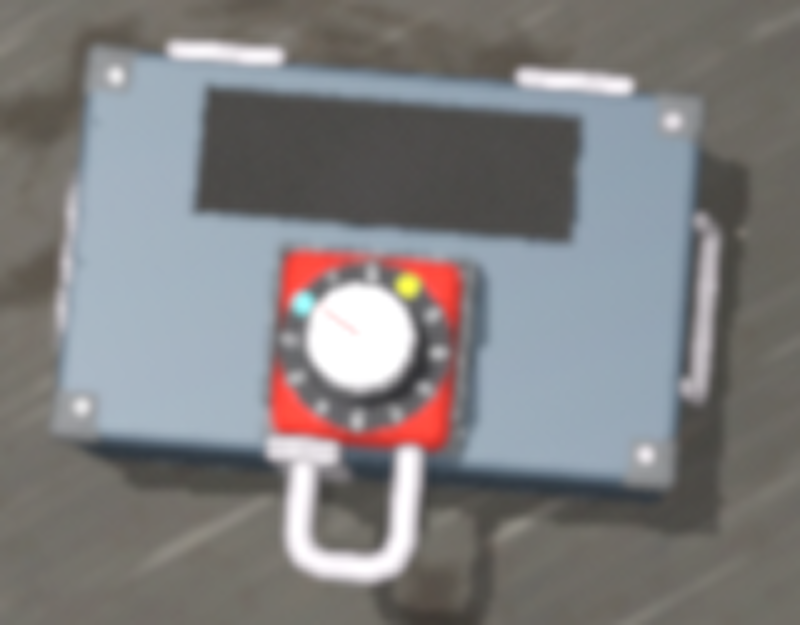

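```bash
python3 - <<'E'
from h import *
c=np.load("pics/top1.png.npz"); P=lambda u,v,z:w(c,210+u/5-.4,140+v/5-.4,z)
k=P(359,336,.129); print("knob",k)
b=[P(*q,.075) for q in((115,75),(672,120),(80,406),(645,455))]; print(np.array(b).round(4))
for i,j in((0,1),(2,3)):
    d=b[i]-b[j]; print("yaw",np.degrees(np.arctan2(-d[0],d[1])),np.linalg.norm(d))
for i,j in((0,2),(1,3)):
    d=b[i]-b[j]; print("yaw",np.degrees(np.arctan2(d[1],d[0])),np.linalg.norm(d))
cr=P(350,565,.090); d=k-cr; print("crown",cr,np.linalg.norm(d[:2]),np.degrees(np.arctan2(d[1],d[0])))
for n,u,v in(("yel",408,286),("blu",302,302)):
    d=P(u,v,.103)-k; print(n,np.linalg.norm(d[:2]),np.degrees(np.arctan2(d[1],d[0])))
d=P(328,312,.129)-k; print("idx",np.degrees(np.arctan2(d[1],d[0])))
from scipy.spatial.transform import Rotation as R
o=observe(); q=o["ee_rot"]; M=R.from_quat(q,scalar_first=True).as_matrix(); print(M.round(3)); print("rel knob in tool",M.T@(k-o["tcp_pos"])*1000)
E
```

```text
knob [0.4819619  0.33553331 0.129     ]
[[0.5934 0.4379 0.075 ]
 [0.578  0.2183 0.075 ]
 [0.4618 0.4479 0.075 ]
 [0.4453 0.2276 0.075 ]]
yaw -4.020726821501824 0.22009600096234383
yaw -4.288516892390873 0.22096461046764876
yaw -4.366074460573158 0.1320274593216113
yaw -3.9904070415396555 0.13305782437870947
crown [0.3996961  0.34028214 0.09      ] 0.08240274112386947 -3.303759469598111
yel 0.0287623258502397 -34.51937437173814
blu 0.029437332378485174 54.64523462495857
idx 52.813675419145234
[[ 0.449  0.893 -0.   ]
 [ 0.893 -0.449 -0.001]
 [-0.001 -0.    -1.   ]]
rel knob in tool [-33.44087876 279.9676518   89.25352035]
```

step_arm(commands=[93, -8, 60, 0, -6, 93, -16, 120, 0, -12, 93, -25, 180, 10, -18, 93, -33, 240, 30, -22.5, 93, -33.5, 280, 60, -22.5, 93, -33.5, 280, 68, -22.5, 93, -33.5, 280, 68, -22.5], force=40)

```text
time: 1.02
tcp_pos: [0.4814, 0.3358, 0.1502]
ee_rot: [-0.0, 0.733, 0.681, -0.001]
force: [-0.8, 0.3, -0.1]
width: 0.0931
```

```bash
python3 - <<'E'
from h import *
from scipy.spatial.transform import Rotation as R
o=observe();k=np.array([.482,.3355,.11]);M=R.from_quat(o["ee_rot"],scalar_first=True).as_matrix()
print(o["time"],o["tcp_pos"],o["force"],np.degrees(np.arctan2(M[1,0],M[0,0])),M.T@(k-o["tcp_pos"])*1000)
c=save("side","side1.png",(270,150,430,270),5)
k2=[px(c,p) for p in((.482,.3355,.129),o["tcp_pos"])];print([((u-270)*5,(v-150)*5) for u,v in k2])
E
```

```text
1.025 [0.48141929 0.33582518 0.15019184] [-0.75156315  0.31577853 -0.1246241 ] 85.80458746671044 [-0.25589576  0.6540671  40.19121201]
[(np.float64(329.50092171756665), np.float64(251.1896409245466)), (np.float64(328.31107248732906), np.float64(204.88553286601316))]
```

View pics/side1.png

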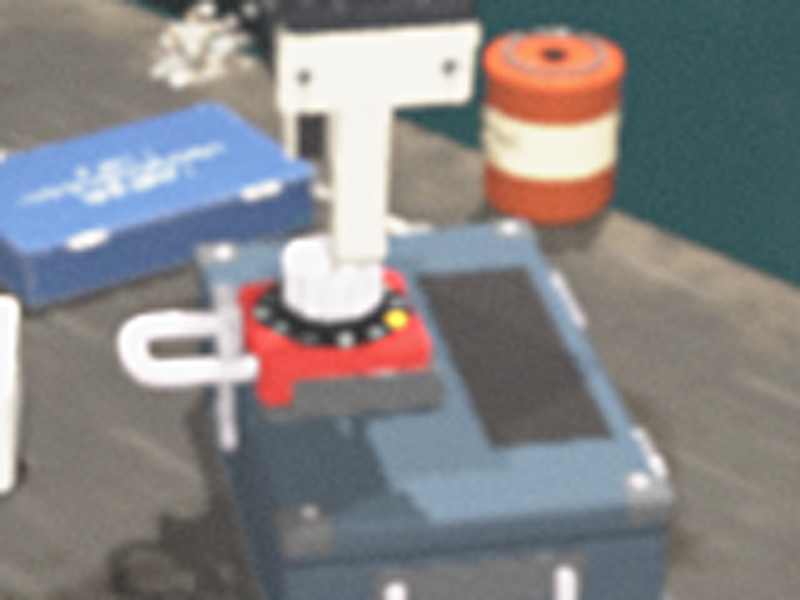

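The knob top shows at about (332,250) against the predicted (330,251), so the estimates agree. I'll descend and grip.

step_arm(commands=[93, 0, 0.5, 20, 0, 93, 0, 0.5, 39, 0, 60, 0, 0.5, 39, 0, 40, 0, 0.5, 39, 0, 30, 0, 0.5, 39, 0, 30, 0, 0.5, 39, 0, 30, 0, 0.5, 39, 0, 30, 0, 0.5, 39, 0], force=30)

```text
time: 2.08
tcp_pos: [0.4826, 0.3357, 0.1117]
ee_rot: [-0.0, 0.733, 0.681, 0.0]
force: [0.4, -0.1, 0.7]
width: 0.038
```

step_arm(commands=[30, 0, 0, 0, 9, 30, 0, 0, 0, 18, 30, 0, 0, 0, 27, 30, 0, 0, 0, 36, 30, 0, 0, 0, 45, 30, 0, 0, 0, 54, 30, 0, 0, 0, 63, 30, 0, 0, 0, 72, 30, 0, 0, 0, 80, 30, 0, 0, 0, 86])

```text
time: 3.32
tcp_pos: [0.4821, 0.3355, 0.1117]
ee_rot: [0.0, 1.0, -0.004, -0.001]
force: [-3.1, -1.6, 3.3]
width: 0.0363
```

step_arm(commands=[30, 0, 0, 0, 2, 30, 0, 0, 0, 2])

```text
time: 3.58
tcp_pos: [0.4827, 0.3357, 0.1117]
ee_rot: [-0.0, 1.0, -0.018, 0.0]
force: [-1.8, 0.2, 1.5]
width: 0.0364
```

```bash
python3 - <<'E'
from h import *
o=observe();print(o["force"],o["wrist_torque"],o["width"],o["qpos"])
c=save("top","top2.png",(250,170,320,260),6)
E
```

```text
[-1.82242731  0.18503959  1.45103451] [-0.1381282   0.33621927 -0.07790409] 0.03642800146720308 [5.28497537e-01 5.44328450e-01 1.64285302e+00 6.26688365e-05
 9.54279422e-01 5.65408658e-01]
```

View pics/top2.png

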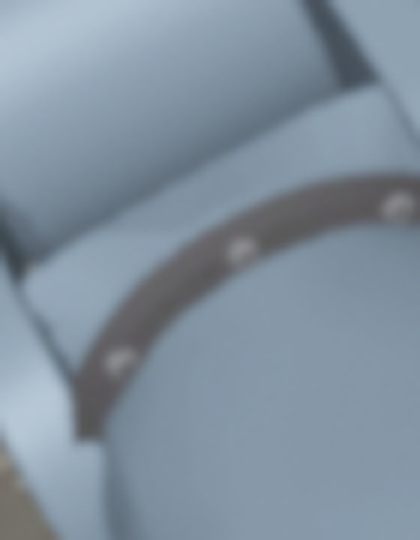

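The arm hides the lock from the top camera. I'll release, let the notch draw in, lift and move aside to look.

step_arm(commands=[60, 0, 0, 0, 0, 70, 0, 0, 0, 0, 80, 0, 0, 0, 0, 93, 0, 0, 0, 0, 93, 0, 0, -50, 0, 93, -60, 0, -90, 0, 93, -120, 0, -90, 0, 93, -180, 0, -90, 0, 93, -200, 0, -90, 0, 93, -200, 0, -90, 0])

```text
time: 4.88
tcp_pos: [0.2824, 0.3437, 0.202]
ee_rot: [-0.0, 1.0, -0.018, 0.0]
force: [0.8, 1.1, 0.1]
width: 0.0927
```

```bash
python3 - <<'E'
from h import *
print(observe()["tcp_pos"])
a=save("top","t.png",(250,170,320,260),6);b=save("side","s.png",(300,180,375,240),6)
A=cv2.imread("pics/t.png");B=cv2.imread("pics/s.png")
H=np.zeros((540,870,3),np.uint8);H[:,:420]=A;H[:360,420:]=B;cv2.imwrite("pics/both3.png",H[:, :800])
E
```

```text
[0.28236417 0.34366031 0.20199063]
```

View pics/both3.png

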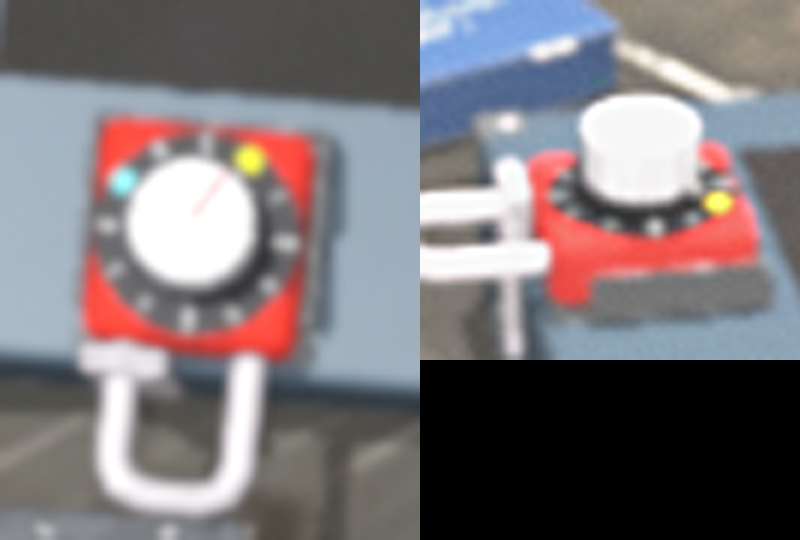

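The red line runs from (193,216) to (226,170). That is about 31° clockwise of the padlock's x, so the index is in the yellow notch. Now back to the knob to regrip and turn 90° anticlockwise.

step_arm(commands=[93, 60, 0, 0, 0, 93, 120, 0, 0, 0, 93, 180, 0, 0, 0, 93, 200, 0, 30, 0, 93, 200, 0, 80, 0, 70, 200, 0, 90, 0, 50, 200, 0, 90, 0, 30, 200, 0, 90, 0, 30, 200, 0, 90, 0, 30, 200, 0, 90, 0])

```text
time: 6.22
tcp_pos: [0.4829, 0.3359, 0.1125]
ee_rot: [-0.0, 1.0, -0.019, 0.001]
force: [0.8, -1.1, 0.0]
width: 0.0477
```

step_arm(commands=[30, 0, 0, 0, 0, 30, 0, 0, 0, 0, 30, 0, 0, 0, 0])

```text
time: 6.6
tcp_pos: [0.4827, 0.3358, 0.1119]
ee_rot: [-0.0, 1.0, -0.019, 0.0]
force: [-1.4, 0.3, 4.0]
width: 0.0362
```

step_arm(commands=[30, 0, 0, 0, -9, 30, 0, 0, 0, -18, 30, 0, 0, 0, -27, 30, 0, 0, 0, -36, 30, 0, 0, 0, -45, 30, 0, 0, 0, -54, 30, 0, 0, 0, -63, 30, 0, 0, 0, -72, 30, 0, 0, 0, -81, 30, 0, 0, 0, -90])

```text
time: 7.85
tcp_pos: [0.4827, 0.3358, 0.1119]
ee_rot: [-0.0, 0.719, 0.695, 0.0]
force: [-1.3, 0.4, 4.0]
width: 0.0368
```

step_arm(commands=[30, 0, 0, 0, 0, 30, 0, 0, 0, 0, 60, 0, 0, 0, 0, 70, 0, 0, 0, 0, 93, 0, 0, 0, 0, 93, 0, 0, -20, 0, 93, 0, 0, -60, 9, 93, 0, 60, -90, 18, 93, 0, 120, -90, 27, 93, 0, 170, -90, 36])

```text
time: 9.1
tcp_pos: [0.6545, 0.3288, 0.2021]
ee_rot: [0.0, 0.901, 0.434, 0.0]
force: [-0.7, 1.0, 0.3]
width: 0.093
```

```bash
python3 - <<'E'
from h import *
o=observe();print(o["time"],o["tcp_pos"],o["ee_rot"])
a=save("top","top4.png",(250,170,320,260),6)
E
```

```text
9.1 [0.65450233 0.32884746 0.2020812 ] [2.92470741e-05 9.00831553e-01 4.34168506e-01 4.69814143e-04]
```

View pics/top4.png

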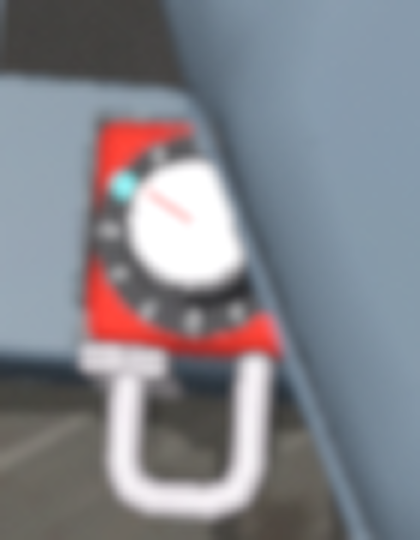

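The index line runs from (190,218) to (150,190), about -60°, so it is in the blue notch. That move went to the far side of the box rather than the near side, without harm. Next the shackle bar.

step_arm(commands=[60, -30, -41, 0, 9, 26, -60, -83, 0, 18, 26, -90, -125, 0, 27, 26, -120, -166, 0, 36, 26, -150, -207, 0, 46, 26, -150, -207, 0, 55.6, 26, -150, -207, 40, 55.6, 26, -150, -207, 85, 55.6, 26, -150, -207, 85, 55.6])

```text
time: 10.28
tcp_pos: [0.3956, 0.3382, 0.1145]
ee_rot: [0.002, 0.999, -0.033, -0.002]
force: [-0.5, 0.4, -0.4]
width: 0.0263
```

```bash
python3 - <<'E'
from h import *
from scipy.spatial.transform import Rotation as R
o=observe();k=np.array([.3994,.3412,.074]);M=R.from_quat(o["ee_rot"],scalar_first=True).as_matrix()
print(o["time"],o["width"],o["tcp_pos"],np.degrees(np.arctan2(M[1,0],M[0,0])),M.T@(k-o["tcp_pos"])*1000)
c=save("side","side5.png",(260,150,390,250),6)
for p in(k+[0,0,.016],o["tcp_pos"]):
    u,v=px(c,p);print((u-260)*6,(v-150)*6)
E
```

```text
10.275 0.026297563736991447 [0.39556467 0.33821843 0.11447419] -3.804058704907421 [ 3.80423609 -3.37327035 40.44636936]
219.21047920347257 421.0734477657435
207.8179151993537 364.2298282793395
```

View pics/side5.png

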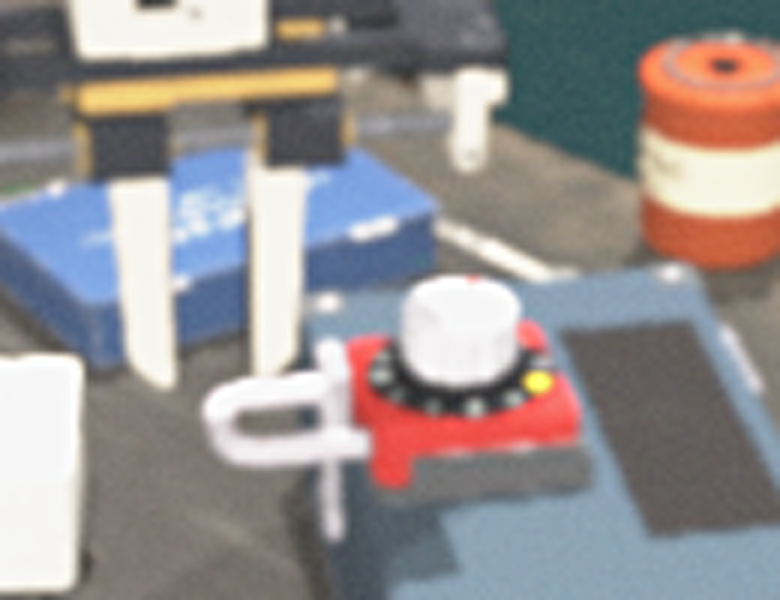

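step_arm(commands=[26, 0, 0, 0, 0, 26, 0, 0, 0, 0])

```text
time: 10.58
tcp_pos: [0.3977, 0.3397, 0.1181]
ee_rot: [-0.001, 0.999, -0.033, 0.001]
force: [0.4, 0.4, -0.4]
width: 0.0257
```

step_arm(commands=[26, 1.5, -1.5, 10, 0, 26, 1.5, -1.5, 30, 0, 26, 1.5, -1.5, 44, 0, 26, 1.5, -1.5, 44, 0, 5, 1.5, -1.5, 44, 0, 5, 1.5, -1.5, 44, 0, 5, 1.5, -1.5, 44, 0, 5, 1.5, -1.5, 44, 0], force=30)

```text
time: 11.58
tcp_pos: [0.3989, 0.3409, 0.073]
ee_rot: [-0.0, 0.999, -0.033, 0.0]
force: [-0.3, 0.0, 1.9]
width: 0.008
```

step_arm(commands=[5, -2, 0, 0, 0, 5, -4, 0, 0, 0, 5, -6, 0, 0, 0, 5, -8, 0, 0, 0, 5, -8, 0, 0, 0])

```text
time: 12.2
tcp_pos: [0.3904, 0.3412, 0.0726]
ee_rot: [0.0, 0.999, -0.033, -0.0]
force: [-0.1, 1.6, 3.0]
width: 0.0078
```

step_arm(commands=[5, -3, 0, 0, 0, 5, -6, 0, 0, 0, 5, -9, 0, 0, 0, 5, -12, 0, 0, 0, 5, -15, 0, 0, 0, 5, -16, 0, 0, 0, 5, -17, 0, 0, 0, 5, -17, 0, 0, 0])

```text
time: 13.2
tcp_pos: [0.3736, 0.3423, 0.0726]
ee_rot: [0.0, 0.999, -0.033, -0.0]
force: [0.6, 1.3, 0.5]
width: 0.008
```

```bash
python3 - <<'E'
from h import *
o=observe();print(o["force"],o["width"],o["tcp_pos"])
c=save("side","side6.png",(260,150,390,250),6)
E
```

```text
[0.59577932 1.33095258 0.50257209] 0.008039510160642154 [0.37362518 0.3423204  0.0726349 ]
```

View pics/side6.png

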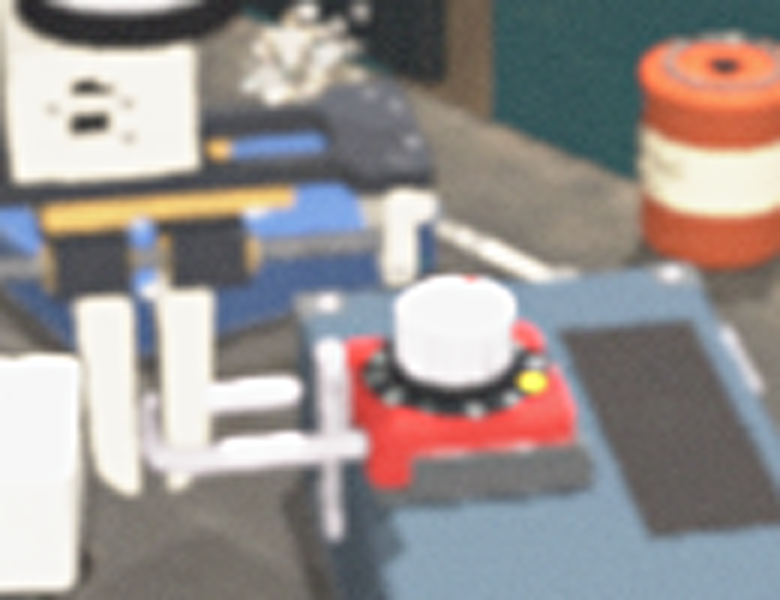

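The shackle is out about 24 mm with its free leg clear of the lugs. I'll let go of the bar, regrip the knob and lift the lock straight up level.

step_arm(commands=[26, 0, 0, 0, 0, 26, 0, 0, 0, 0, 26, 0, 0, -20, 0, 26, 0, 0, -70, 0, 60, 0, 0, -92, 0, 93, 50, 0, -92, 0, 93, 108, 0, -92, 0, 93, 108, 0, -92, 0, 93, 108, 0, -60, 0, 93, 108, 0, -38.5, 0])

```text
time: 14.5
tcp_pos: [0.4801, 0.3349, 0.1098]
ee_rot: [0.0, 0.999, -0.033, -0.001]
force: [-0.3, 0.6, 0.1]
width: 0.0814
```

step_arm(commands=[60, 0, 0, 0, 0, 30, 0, 0, 0, 0, 30, 0, 0, 0, 0, 30, 0, 0, 0, 0, 30, 0, 0, 0, 0, 30, 0, 0, 0, 0, 30, 0, 0, 0, 0], force=60)

```text
time: 15.38
tcp_pos: [0.4815, 0.3352, 0.1113]
ee_rot: [-0.0, 0.999, -0.033, 0.0]
force: [-1.4, 0.2, 1.8]
width: 0.0361
```

Gripped at a width of 36 mm. I'll lift slowly at first.

step_arm(commands=[30, 0, 0, -4, 0, 30, 0, 0, -8, 0, 30, 0, 0, -14, 0, 30, 0, 0, -22, 0, 30, 0, 0, -32, 0, 30, 0, 0, -45, 0, 30, 0, 0, -60, 0, 30, 0, 0, -80, 0, 30, 0, 0, -95, 0, 30, 0, 0, -100, 0])

```text
time: 16.62
tcp_pos: [0.4818, 0.3353, 0.2124]
ee_rot: [-0.0, 0.999, -0.033, 0.001]
force: [0.1, 0.7, -3.9]
width: 0.0362
```

step_arm(commands=[30, 0, 0, 0, 0, 30, 0, 0, 0, 0, 30, 0, 0, 0, 0, 30, 0, 0, 0, 0])

```text
time: 17.12
tcp_pos: [0.4814, 0.3352, 0.2108]
ee_rot: [0.0, 0.999, -0.033, -0.0]
force: [0.2, 0.2, -3.1]
width: 0.0359
```

```bash
python3 - <<'E'
from h import *
o=observe();print(o["force"],o["wrist_torque"],o["width"],o["tcp_pos"])
c=save("side","side7.png",(210,90,430,290),3)
for p in((.4815,.3352,.2293),(.3745,.3423,.190)): u,v=px(c,p);print((u-210)*3,(v-90)*3)
E
```

```text
[ 0.21698687  0.16406806 -3.07460989] [-0.00475051  0.0346456   0.00080392] 0.0358541069927737 [0.48139379 0.33515709 0.21084333]
378.2251581281454 195.1589235700153
217.75586521524002 262.1842615813473
```

View pics/side7.png

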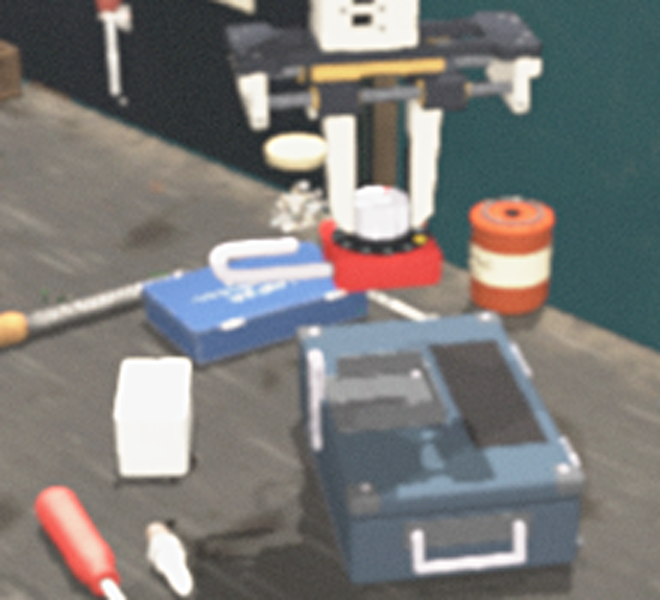

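The lock is level and clear of the box. The bar shows at about (215,262) against the predicted (218,262) for a shackle still fully out. The carton and plug have not moved.

```bash
python3 -c "
from h import *
print(observe()['qvel'].round(4)); print(sign_off())"
```

```text
[-0.0018 -0.0013 -0.002   0.0011  0.001  -0.001 ]
the job is handed in; nothing more can be done
None
```

I opened the padlock and lifted it off the hasp, then handed the job in at about 17 s with the lock held up still in the gripper.

- **Dial:** I turned it clockwise about 90° to yellow, then 90° back to blue. I released it at each dot so the notch could draw in. Pictures then showed the index at about 31° (yellow is 30°) and about -60° (blue is -60°).
- **Shackle:** I pulled it by the bar until the gripper had moved about 25 mm, against a 24 mm stop. A picture showed the free leg clear of the lugs. The force readings showed no clear pull, even at the stop, so I relied on the travel and the picture.
- **Lift:** I regripped the knob at 60 N and raised the lock straight up about 10 cm. Its underside is about 176 mm above the bench, where 125 mm is needed.

The last picture showed the lock level and off the box, with the shackle still out. The wrist carried about 3.1 N, which fits the lock's weight, and the joints were practically still. The carton and plug had not visibly moved. The tape was outside that picture, but nothing went near it.

Two things did not go as planned, both without harm. One top view was blocked by the arm, and one retreat went to the far side of the box.

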